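# Stack and cover the keyed pantry boxes

### The job

Put the second chamfered wooden box on the chamfered box that stands on the black trivet, then close the stack with the matching wooden cover. Turn each piece so that its two cut corners lie over the cut corners below, and set it down gently until its skirt sits fully and level on the piece beneath. Let go, with the bottom box still in its place on the trivet and everything else on the table left alone.

Things in the scene. Friction and masses are not known exactly. Their poses are not given: they have to be found in the camera images.
- base_center (a point): centre, 22 mm above its underside, of the bottom wooden box, standing loose on the trivet. Outline 100 (x) by 60 mm (y), both +x corners cut 16 x 16 mm. Sides 36 mm high to a flat shoulder; on it a raised top 8 mm high, same chamfered outline, 7.5 mm in from the sides, its upper 4 mm tapering in 3 mm more. About 0.45 kg. x towards the chamfered end, z up
- base_nose (a point): point on the outer face of the bottom box's chamfered (+x) end, 50 mm from its centre, same height
- tray_center (a point): centre, 22 mm above its underside, of the second wooden box, which starts on the steel table; same shape, size and axes as the bottom box, 0.22 kg. The sides are 36 mm high, the whole 44 mm. It can be gripped across its 60 mm width. Seated on the bottom box, its centre is 36 mm above that box's centre
- tray_nose (a point): point on the outer face of the second box's chamfered (+x) end, 50 mm from its centre, same height
- cover_center (a point): centre, 23 mm above its underside, of the wooden cover, which starts on the table. Same outline and axes as the boxes; sides 18 mm high, flat top, and on it a central upright grip bar 60 mm long (x), 12 mm thick (y), 28 mm tall (46 mm overall). 0.14 kg. Seated on the second box, its centre is 37 mm above that box's centre
- cover_nose (a point): point 50 mm from the cover's centre towards its chamfered (+x) end, same height
- trivet_top (a point): centre of the top face of the black silicone trivet, 130 x 92 mm, 6 mm thick, fixed to the table
- colander_center (a point): bystander: centre (half-way up) of the empty pink plastic colander, 190 mm across, 90 mm tall
- jar_center (a point): bystander: centre (half-way up) of the closed clear glass jar with a wire clamp lid, 100 mm across, 146 mm tall
- pin_center (a point): bystander: centre (half-way up) of the wooden rolling pin, 310 mm long along its own y, 46 mm thick
- ramekin_center (a point): bystander: centre (half-way up) of the white ceramic ramekin, 72 mm across, 42 mm tall
- plainbox_center (a point): bystander: centre (half-way up) of a wooden box with four square corners and no chamfer, 85 x 55 mm, 36 mm tall; it is not part of the stack
- shaker_center (a point): bystander: centre (half-way up) of a small amber glass shaker with a steel cap, 44 mm across, 100 mm tall
- spoon_grip (a point): bystander: point on the handle of a wooden spoon 240 mm long lying on the table along its own x
- tray: the second box; origin at the centre of its underside. All three pieces are hollow below, 10 mm deep inside a chamfered skirt with 6 mm walls: it goes over the raised top below with 1.5 mm play all round and its rim lands on the shoulder, only with chamfered ends together
- cover: the cover; origin at the centre of its underside, which has the same skirt
- base: the bottom box; origin at the centre of its underside
Things that resemble listed ones, but are neither listed nor needed, are in the scene too. What is shaped like the base but green or red is not meant.

How it is judged (in metres and radians):
On the way, in this order (a step that is already met when the one before it is completed fails the run):
1. the second box is seated on the bottom box, chamfered ends together, and let go (z of tray_center in the frame of base_center between 0.034 and 0.038 m and horizontal distance between tray_center and base_center below 0.0035 m and x of tray_nose in the frame of base_center above 0.04 m and angle between tray_center's own z axis and vertical below 0.05 rad and contact force between the fingers and tray below 0.2 N), for 0.2 s.
2. the cover is seated on the second box, chamfered ends together, and let go (z of cover_center in the frame of tray_center between 0.035 and 0.039 m and horizontal distance between cover_center and tray_center below 0.0035 m and x of cover_nose in the frame of tray_center above 0.04 m and angle between cover_center's own z axis and vertical below 0.05 rad and contact force between the fingers and cover below 0.2 N), for 0.2 s.
At the end, for the whole second after the job is handed in: Second box on bottom box and cover on second box, each within 3.5 mm sideways and 2 mm in height of seated, level within 0.05 rad, chamfered end over chamfered end; released and at rest; bottom box upright, within 25 mm of its start (all of step 1 and all of step 2 and linear speed of each of tray, cover, base below 0.02 m/s and distance of base_center from where it was at the start of the episode below 0.025 m and angle between base_center's own z axis and vertical below 0.05 rad); the robot touches nothing.
It fails at once if any bystander (colander, jar, rolling pin, ramekin, square-cornered box, shaker, spoon) is pushed more than 30 mm from its place (distance of any of colander_center, jar_center, pin_center, ramekin_center, plainbox_center, shaker_center, spoon_grip from where it was at the start of the episode above 0.03 m).
It fails at once if a part is dropped or banged down: more than 60 N between stacked parts (contact force between tray and base above 60 N or contact force between cover and tray above 60 N).
It also fails if it takes over 54 s, if anything falls off the work surface, if the arm or the gripper's body presses on something with over 40 N, if the wrist force passes 120 N, or if a joint passes its speed limit or range.

### The arm

A 6-joint arm with a two-finger parallel gripper is mounted at the origin on the work surface. World frame = base frame: x ahead of the robot, y to its left, z up, the work surface at z = 0. Lengths are in m, angles in degrees, forces in N, time in s.
With the tool pointing down it reaches from about 0.25 to 0.725 m from the base axis. Payload 9.7 kg.
Tool frame: the origin (TCP) lies midway between the tips of the shut fingers; the grasp point (between the pads) lies 19 mm behind it; z points along the fingers, y is the direction in which the jaws open and shut (so a half turn about z gives the same grasp; the last joint's range is limited). The gripper opens to 85 mm and grips with 20 to 120 N. Pads are 22 mm wide; open, the fingers measure 114 mm over their backs; the gripper's body (76 mm by 85 mm) begins 54 mm behind the grasp point. The pads swing forward as they close: fully open they stand 13 mm farther back than shut.
Start: joints at [0, 4.979, 10.078, 95.1, 0, 90], TCP at [0.55, -0, 0.231] pointing down, gripper open.
Joint ranges: [-179.16, 179.16], [-48.56, 103.87], [-65.8, 70.77], [-126.05, 130.52], [-82.76, 87.17], [-180, 180]. Speed limits (degrees/s): [127.2, 127.2, 147.25, 180, 180, 180].

### API

Orientations are given as [roll, pitch, yaw] about the fixed x, y, z axes, in that order (R = Rz(yaw) Ry(pitch) Rx(roll)).
In Python, from workcell import bot, camera, recognise gives the robot as it stands. The module is installed in compiled form; this text tells all that it offers.
- The arm moves only by the tool apply_moves, never from a script. Its argument "targets" is one flat list of numbers, 7 for each row, row after row: the shift along the world's x, y, z in units of 30 mm (1.0 is 30 mm), then the turn, a rotation vector about the world's x, y, z in units of 6 degrees (1.0 is 6 degrees), then the opening, from 0 (shut) to 1 (fully open). A call has 1 to 5 rows; each row is the pose to reach, as a shift and turn from the pose commanded when the call began; what a row does not reach only later rows make up. A row lasts 1/10 s, in which the tool goes at most 50 mm and 8.59 degrees, less where a joint would pass 70% of its speed; a pose out of reach is approached as far as the arm can. A call with a gripper value outside its range is refused whole. The fingers move at their own pace and stop on an object; "newtons" is the grip in N (left out, the last holds). Time passes only in rows, so rows that repeat a pose let the fingers close. It gives the time, the measured TCP pose, the force and the opening at its end, in the units of the state.
- bot.get_obs(): the state, without advancing time (a new reading comes with each control period).
- camera(name): name is "scene" or "side" or "wrist"; returns a dict with "img" (384x512x3 uint8, red, green, blue), "intrinsics" (3x3 intrinsics, pixels), "origin" and "rotation" of the camera in the world. Camera axes: x right, y up, looking along -z (the intrinsics and any distortion apply to the point x, -y, -z); pixel columns grow to the right and rows downward; lengths in m; the calibration is good to about 2 mm. A picture is of the moment at which its call begins. There is no depth.
- bot.job_done(): hands the job in, once; it reports no verdict.
Trained networks look in the newest picture that a camera, given by its name, has taken for a name from the list of things; names that differ only in an ending like _2 or _b are one class to them, and where a whole thing is asked for, a point or a joint stands for the part that bears it (a point fixed in the world has none). Each returns a list of dicts, best first, with "conf" (0 to 1); they miss things now and then, are a little off and sometimes report something else, mostly with a low value. They report only what shows in the picture. A call takes as long as a camera call. They do not tell look-alikes from the thing itself.
- recognise(query, camera): "box" ([left, top, right, bottom] in pixels, round what is visible of it).
The state is a dict: "time": time; "q": joint angles; "qd": joint speeds; "joint_efforts": joint torques, N m; "ee_pos": TCP position; "tcp_rot": TCP orientation; "wrist_force": force on the tool from outside, world axes, zero at the start; "torque": the same for the moment, N m; "opening": finger opening in m.
Only numpy, scipy, OpenCV 4.12 (cv2) and the standard library are available. Lean on these libraries where they do the work, as an engineer would, in place of code of your own. Each camera call takes 0.05 s, during which the arm holds its last target.

## Working session

There is one attempt and no reset: what is moved stays moved. The work goes in short steps, Python scripts to look and compute and a tool call to move; the robot and the scene stay as the last step left them, time stands still between calls to the robot, and variables do not carry over. Pictures are saved under pics/ and viewed, and the job is handed in when it is done.

Besides the shell and the picture viewer there is one more tool, called after ">>>" as name(argument=value, ...), one argument or row to a line, values as JSON. apply_moves: Moves the arm, as the interface text tells. Its arguments: {"type":"object","properties":{"targets":{"type":"array"},"newtons":{"type":"number"}},"required":["targets"]}

```bash
mkdir -p pics; ls
python3 - <<'E'
from workcell import bot,camera,recognise
import cv2,numpy as np,pickle
o=bot.get_obs();print({k:np.round(o[k],3) for k in o})
for n in ["scene","side","wrist"]:
    c=camera(n);pickle.dump(c,open(f'{n}0.pkl','wb'))
    cv2.imwrite(f'pics/{n}0.png',cv2.resize(c["img"][:,:,::-1],(800,600),interpolation=cv2.INTER_CUBIC))
    print(n,{k:np.round(c[k],3).tolist() for k in c if k!='img'})
    for q in ["base","tray","cover","plainbox_center","trivet_top"]:
        try: print(q,[(np.round(d["box"]).tolist(),round(d["conf"],2)) for d in recognise(q,n)])
        except Exception as e: print(q,e)
E
```

```text
pics
{'time': np.float64(0.0), 'q': array([1.0000e-03, 5.0110e+00, 1.0035e+01, 9.5102e+01, 3.0000e-03,
       9.0001e+01]), 'qd': array([-0.021, -0.065,  0.029,  0.034, -0.065, -0.007]), 'joint_efforts': array([ 1.0000e-03, -5.2039e+01,  4.6480e+01,  1.6000e-02,  0.0000e+00,
       -0.0000e+00]), 'ee_pos': array([0.55 , 0.   , 0.231]), 'tcp_rot': array([-1.79922e+02, -3.00000e-03,  9.00000e+01]), 'wrist_force': array([-0.868,  0.526,  0.568]), 'torque': array([-0.027, -0.045,  0.014]), 'opening': np.float64(0.086)}
scene {'intrinsics': [[456.516, 0.0, 263.772], [0.0, 456.516, 183.001], [0.0, 0.0, 1.0]], 'origin': [1.176, 0.964, 0.94], 'rotation': [52.701, -1.162, 148.252]}
base [([250.0, 186.0, 281.0, 212.0], 0.98), ([282.0, 168.0, 316.0, 194.0], 0.74), ([255.0, 219.0, 293.0, 247.0], 0.57)]
tray [([219.0, 150.0, 254.0, 170.0], 0.59), ([289.0, 259.0, 391.0, 332.0], 0.33)]
cover [([309.0, 219.0, 336.0, 247.0], 0.91)]
plainbox_center [([278.0, 146.0, 301.0, 172.0], 0.78)]
trivet_top [([234.0, 202.0, 285.0, 218.0], 0.76)]
side {'intrinsics': [[485.397, 0.0, 262.244], [0.0, 485.397, 193.8
[... 325 characters left out ...]
 195.0], 0.54)]
plainbox_center [([202.0, 239.0, 235.0, 264.0], 0.68)]
trivet_top [([249.0, 211.0, 294.0, 229.0], 0.73), ([253.0, 201.0, 290.0, 222.0], 0.42)]
wrist {'intrinsics': [[320.085, 0.0, 254.451], [0.0, 320.085, 192.356], [0.0, 0.0, 1.0]], 'origin': [0.55, 0.084, 0.374], 'rotation': [-19.052, -0.06, 0.054]}
base [([229.0, 123.0, 328.0, 192.0], 0.9), ([268.0, 0.0, 384.0, 49.0], 0.67), ([91.0, 133.0, 172.0, 227.0], 0.65)]
tray [([195.0, 284.0, 274.0, 362.0], 0.56)]
cover [([196.0, 285.0, 275.0, 364.0], 0.55), ([334.0, 360.0, 347.0, 379.0], 0.2)]
plainbox_center [([196.0, 285.0, 274.0, 364.0], 0.64), ([61.0, 240.0, 140.0, 300.0], 0.57)]
trivet_top [([221.0, 104.0, 339.0, 194.0], 0.96)]
```

View pics/scene0.png

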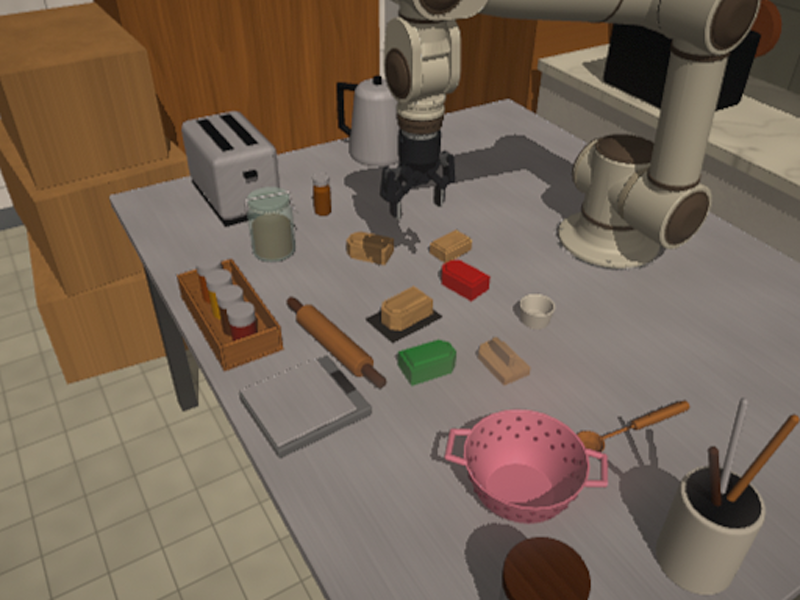

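View pics/side0.png

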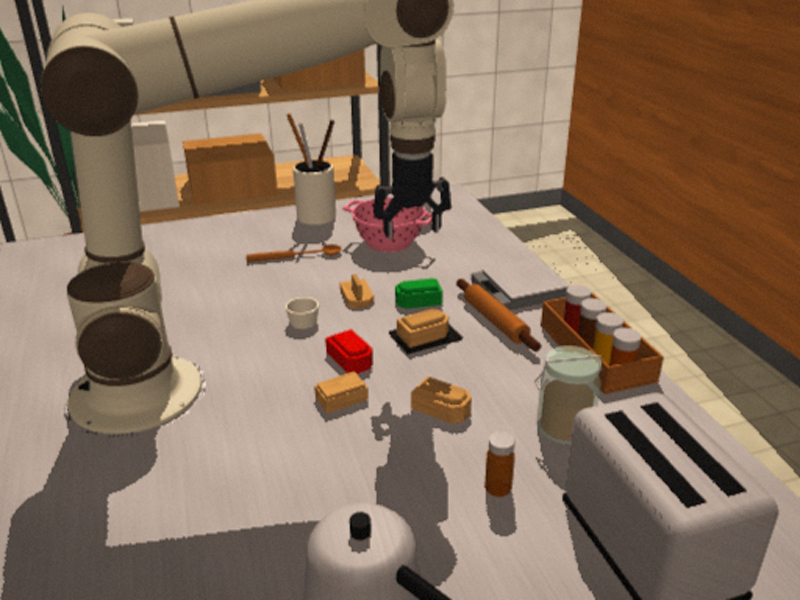

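View pics/wrist0.png

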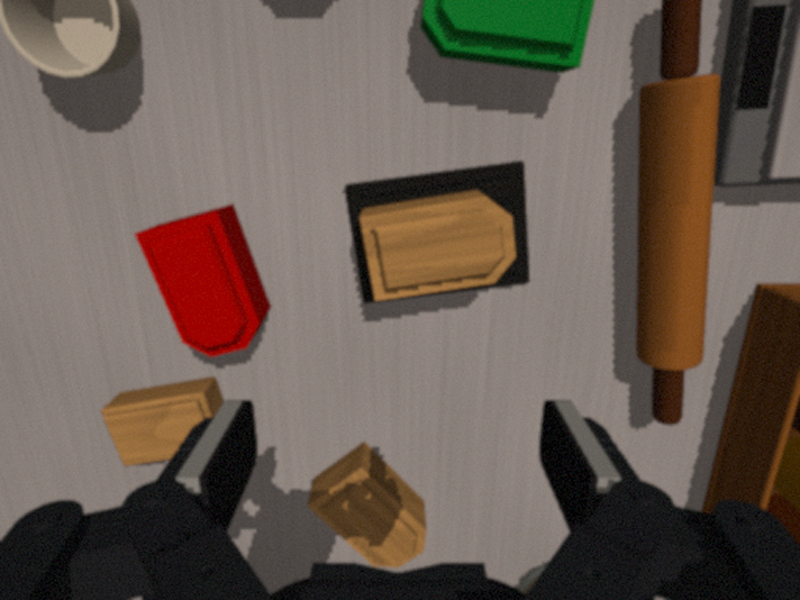

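The base stands on the trivet in the wrist view at about (437,245), nose to the right. The tray is at (370,505), half in shadow, with its cut end to the lower right. The square-cornered box is at (165,420), with the red and green decoys alongside. The cover with its bar is at (503,360) in the scene view. Next I fit poses by silhouette.

```bash
cat > h.py <<'E'
import numpy as np,cv2,pickle
from scipy.optimize import minimize
from scipy.spatial.transform import Rotation as R
def proj(c,P):
    Rm=R.from_euler('xyz',c['rotation'],degrees=True).as_matrix()
    p=(np.atleast_2d(P)-np.array(c['origin']))@Rm
    p=p*[1,-1,-1]; K=np.array(c['intrinsics']); u=p@K.T
    return u[:,:2]/u[:,2:]
def ray(c,uv,z):
    Rm=R.from_euler('xyz',c['rotation'],degrees=True).as_matrix()
    K=np.array(c['intrinsics']); d=np.linalg.solve(K,[uv[0],uv[1],1.])*[1,-1,-1]
    d=Rm@d; o=np.array(c['origin']); return o+d*(z-o[2])/d[2]
def outline(i=0,ch=None):
    a,b=.05-i,.03-i; k=.016-i*(2-np.sqrt(2))
    return np.array([[-a,-b],[a-k,-b],[a,-b+k],[a,b-k],[a-k,b],[-a,b]])
def st(o,z): return np.c_[o,np.full(len(o),z)]
def parts(kind):
    if kind=='box':
        return [np.r_[st(outline(),0),st(outline(),.036)],np.r_[st(outline(.0075),.036),st(outline(.0075),.040)],np.r_[st(outline(.0075),.04),st(outline(.0105),.044)]]
    if kind=='plain':
        q=np.array([[-.0425,-.0275],[.0425,-.0275],[.0425,.0275],[-.0425,.0275]]);return [np.r_[st(q,0),st(q,.036)]]
    q=np.array([[-.03,-.006],[.03,-.006],[.03,.006],[-.03,.006]])
    return [np.r_[st(outline(),0),st(outline(),.018)],np.r_[st(q,.018),st(q,.046)]]
def place(P,x,y,yaw,z0):
    c,s=np.cos(yaw),np.sin(yaw); return np.c_[c*P[:,0]-s*P[:,1]+x,s*P[:,0]+c*P[:,1]+y,P[:,2]+z0]
S=4
def render(c,kind,v,z0,roi):
    m=np.zeros(((roi[3]-roi[1])*S,(roi[2]-roi[0])*S),np.uint8)
    for P in parts(kind):
        u=(proj(c,place(P,*v,z0))+.5-[roi[0],roi[1]])*S-.5
        cv2.fillConvexPoly(m,cv2.convexHull(np.round(u*16).astype(np.int32)),255,shift=4)
    return cv2.resize(m,None,fx=1/S,fy=1/S,interpolation=cv2.INTER_AREA)/255.
def woodmask(c,roi,sat=75):
    im=cv2.GaussianBlur(c['img'],(3,3),0); h=cv2.cvtColor(im,cv2.COLOR_RGB2HSV)[roi[1]:roi[3],roi[0]:roi[2]].astype(int)
    m=((h[...,1]>sat)&(h[...,2]>40)&(h[...,0]>6)&(h[...,0]<28)).astype(np.uint8)
    n,l,s,_=cv2.connectedComponentsWithStats(m)
    return (l==1+np.argmax(s[1:,4])).astype(float)
def fit(views,kind,v0,z0,sat=75):
    # views: list of (c,roi)
    ms=[(c,r,woodmask(c,r,sat)) for c,r in views]
    def cost(p):
        v=[p[0],p[1],p[2]/20.]; t=0
        for c,r,m in ms:
            g=render(c,kind,v,z0,r); t+=1-np.minimum(g,m).sum()/np.maximum(g,m).sum()
        return t/len(ms)
    best=None
    for dy in (-.35,0,.35):
        p0=np.array([v0[0],v0[1],(v0[2]+dy)*20.])
        r=minimize(cost,p0,method='Nelder-Mead',options=dict(initial_simplex=p0+np.r_[np.zeros((1,3)),np.diag([.01,.01,2.5])],xatol=5e-5,fatol=1e-5,maxiter=300))
        if best is None or r.fun<best.fun: best=r
    return np.array([best.x[0],best.x[1],best.x[2]/20]),best.fun
def overlay(c,items,fn,roi=None,s=3):
    im=c['img'][:,:,::-1]; roi=roi or [0,0,512,384]
    im=cv2.resize(np.ascontiguousarray(im[roi[1]:roi[3],roi[0]:roi[2]]),None,fx=s,fy=s,interpolation=cv2.INTER_CUBIC)
    for kind,v,z0 in items:
        for P in parts(kind):
            u=(proj(c,place(P,*v,z0))+.5-[roi[0],roi[1]])*s-.5; n=len(u)//2
            for q in (u[:n],u[n:]): cv2.polylines(im,[np.round(q*16).astype(np.int32)],True,(255,0,255),1,cv2.LINE_AA,shift=4)
    cv2.imwrite(fn,im)
E
cat > a.py <<'E'
from h import *
W,Sc,Sd=[pickle.load(open(f'{n}0.pkl','rb')) for n in('wrist','scene','side')]
print(ray(W,(280,157),.04),ray(W,(236,323),.04),ray(W,(105,268),.036),ray(Sc,(322,231),.02),ray(Sd,(228,187),.02))
print('jar',ray(Sc,(173,165),0),'pin',ray(Sc,(215,218),.023),'ram',ray(Sc,(343,205),0), 'shaker',ray(Sc,(206,136),0),'spoon',ray(Sc,(390,275),0),'col',ray(Sc,(335,320),0))
b,e=fit([(W,(215,100,345,205))],'box',(*ray(W,(280,157),.04)[:2],.1),.006);print('baseW',b,np.degrees(b[2]),e)
b2,e=fit([(Sc,(235,175,290,225)),(Sd,(240,185,300,232))],'box',b,.006);print('baseS',b2,np.degrees(b2[2]),e)
t,e=fit([(W,(185,275,285,370))],'box',(*ray(W,(236,323),.04)[:2],-.8),0);print('trayW',t,np.degrees(t[2]),e)
t2,e=fit([(Sc,(210,140,258,180)),(Sd,(255,235,308,277))],'box',t,0);print('trayS',t2,np.degrees(t2[2]),e)
c0=ray(Sc,(322,231),.02)
for y in (-2.4,-1.6,-.8,0,.8,1.6,2.4,3.1):
  c,e=fit([(Sc,(300,210,345,250)),(Sd,(210,170,247,202))],'cover',(*c0[:2],y),0,45);print('cov',c,np.degrees(c[2]),e)
overlay(W,[('box',b,.006),('box',t,0)],'pics/ov_w.png',(180,95,350,384),2)
E
python3 a.py
```

```text
[0.57755145 0.00816435 0.04      ] [ 0.52680646 -0.20954138  0.04      ] [ 0.36853971 -0.13059378  0.036     ] [0.49863812 0.22988786 0.02      ] [0.48547247 0.20366096 0.02      ]
jar [ 0.73370006 -0.32877865  0.        ] pin [0.74415879 0.02315414 0.023     ] ram [ 3.51069843e-01  1.51546931e-01 -1.11022302e-16] shaker [ 0.54564738 -0.44793093  0.        ] spoon [4.30680652e-01 4.45888396e-01 1.11022302e-16] col [0.65039766 0.48253678 0.        ]
baseW [0.57842157 0.00753248 0.18438215] 10.564318847938752 0.07202731655061578
baseS [0.58128282 0.00922723 0.15971354] 9.150911511937904 0.08294807421065187
trayW [ 0.52971886 -0.23348906 -0.87164375] -49.941507896985456 0.017062024025588096
trayS [ 0.53017423 -0.23319951 -0.8775208 ] -50.2782384049563 0.05965467009663156
cov [ 0.49240221  0.21659603 -1.53513685] -87.95686233491605 0.17630731441256747
cov [ 0.49203363  0.21670149 -1.53885631] -88.16997158292057 0.1757799431860429
cov [ 0.49254044  0.21659228 -1.5340574 ] -87.89501464729996 0.17612132442460743
cov [ 0.49227443  0.2166199  -1.53723626] -88.07714994209448 0.1769515435850063
cov [0.49023701 0.22075227 1.59757144] 91.53410095203829 0.2015213242760021
cov [0.49030899 0.22059633 1.59595938] 91.44173684696563 0.20110452076675733
cov [0.49041987 0.22065333 1.59418268] 91.33993942214622 0.2011269840843397
cov [0.49205517 0.21670998 4.75762371] 272.5917590472925 0.17777373384611123
```

View pics/ov_w.png

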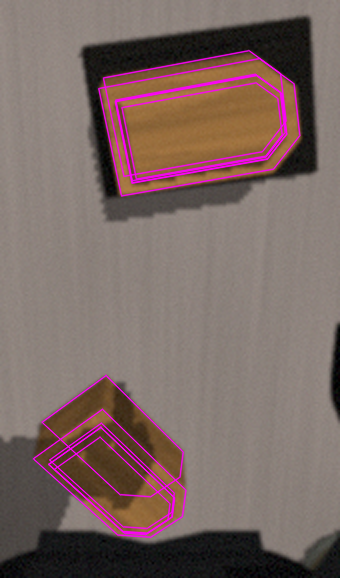

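>>> apply_moves(
  targets=[-1.67, -6.67, 0, 0, 0, 6.67, 1, -1.67, -6.67, 0, 0, 0, 6.67, 1, -1.67, -6.67, 0, 0, 0, 6.67, 1, -1.67, -6.67, 0, 0, 0, 6.67, 1, -1.67, -6.67, 0, 0, 0, 6.67, 1],
)

```text
time: 1.4
ee_pos: [0.4989, -0.2028, 0.2313]
tcp_rot: [-180.0, 0.0, 130.0]
wrist_force: [1.1, 0.4, -0.3]
opening: 0.0851
```

>>> apply_moves(
  targets=[0, 0, 0, 0, 0, 0, 1, 0, 0, 0, 0, 0, 0, 1],
)

```text
time: 1.6
ee_pos: [0.4997, -0.2005, 0.2312]
tcp_rot: [180.0, -0.0, 129.6]
wrist_force: [0.3, 0.8, 0.8]
opening: 0.0854
```

Run:
```python
from workcell import bot,camera
from h import *
o=bot.get_obs();print({k:np.round(o[k],4).tolist() for k in('time','q','ee_pos','tcp_rot','opening')})
c=camera('wrist');pickle.dump(c,open('wrist1.pkl','wb'))
t,p=(.5297,-.2335,-.8716),(.3685,-.13,0)
u=proj(c,[.53,-.233,.02])[0];print(u)
r=[int(u[0]-75),int(u[1]-75),int(u[0]+75),int(u[1]+75)]
r=[max(r[0],0),max(r[1],0),min(r[2],512),min(r[3],384)]
t,e=fit([(c,r)],'box',t,0);print(t,np.degrees(t[2]),e)
overlay(c,[('box',t,0)],'pics/ov1.png',None,1.5)
```

```text
{'time': 1.6, 'q': [-21.8658, 3.387, 8.387, 95.007, 0.0128, 28.5376], 'ee_pos': [0.4997, -0.2005, 0.2312], 'tcp_rot': [179.9921, -0.0123, 129.5966], 'opening': 0.0854}
[256.57754912 196.94200804]
[ 0.52994823 -0.2332119  -0.87859919] -50.34002540104009 0.021679979152275486
```

View pics/ov1.png

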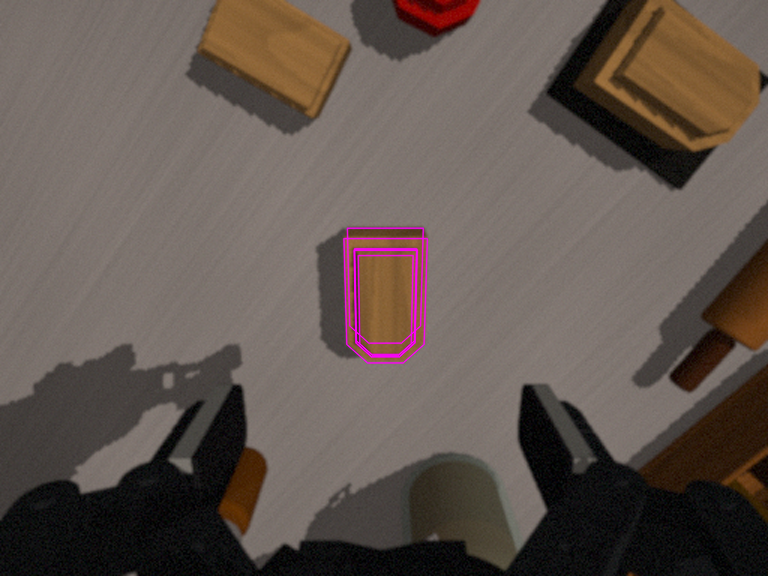

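The close view shows the plain-wood, cut-corner box at (385,295), its model outline fitting well, with the square box at (275,55) and red decoy at (437,10) being different. Three views agree within 0.5 mm. Descending to grasp it.

>>> apply_moves(
  targets=[1.0, -1.1, 0, 0, 0, -0.05, 1, 1.0, -1.1, -1.5, 0, 0, -0.05, 1, 1.0, -1.1, -3, 0, 0, -0.05, 1, 1.0, -1.1, -4.5, 0, 0, -0.05, 1, 1.0, -1.1, -5.5, 0, 0, -0.05, 1],
)

```text
time: 2.15
ee_pos: [0.5292, -0.2312, 0.0628]
tcp_rot: [-179.9, -0.2, 129.5]
wrist_force: [0.3, 0.4, 0.2]
opening: 0.0855
```

>>> apply_moves(
  targets=[0, 0, -0.7, 0, 0, 0, 1, 0, 0, -1.4, 0, 0, 0, 1, 0, 0, -2.1, 0, 0, 0, 1, 0, 0, -2.1, 0, 0, 0, 1],
)

```text
time: 2.55
ee_pos: [0.5286, -0.2311, 0.0004]
tcp_rot: [-179.9, -0.3, 129.5]
wrist_force: [-0.3, -0.4, -0.8]
opening: 0.0855
```

>>> apply_moves(
  targets=[0, 0, 0, 0, 0, 0, 0.5, 0, 0, 0, 0, 0, 0, 0.5, 0, 0, 0, 0, 0, 0, 0.5, 0, 0, 0, 0, 0, 0, 0.5, 0, 0, 0, 0, 0, 0, 0.5],
  newtons=30,
)

```text
time: 3.05
ee_pos: [0.5309, -0.2331, 0.0049]
tcp_rot: [179.9, 0.1, 129.5]
wrist_force: [-0.1, 2.9, 6.3]
opening: 0.0595
```

>>> apply_moves(
  targets=[0, 0, 0.1, 0, 0, 0, 0.4, 0, 0, 0.5, 0, 0, 0, 0.4, 0, 0, 1.2, 0, 0, 0, 0.4, 0, 0, 2.5, 0, 0, 0, 0.4, 0, 0, 4, 0, 0, 0, 0.4],
  newtons=50,
)

```text
time: 3.55
ee_pos: [0.5289, -0.2328, 0.124]
tcp_rot: [-179.9, -0.1, 129.5]
wrist_force: [1.0, -0.5, -2.1]
opening: 0.0593
```

>>> apply_moves(
  targets=[0, 0, 0.6, 0, 0, 0, 0.4, 0, 0, 0.6, 0, 0, 0, 0.4, 0, 0, 0.6, 0, 0, 0, 0.4],
)

```text
time: 3.85
ee_pos: [0.5297, -0.2331, 0.1408]
tcp_rot: [-180.0, -0.0, 129.5]
wrist_force: [-0.7, -1.2, -2.2]
opening: 0.0594
```

Run:
```python
from workcell import bot,camera
from h import *
o=bot.get_obs();print({k:np.round(o[k],4).tolist() for k in('time','q','ee_pos','tcp_rot','opening','wrist_force')})
c=camera('wrist');pickle.dump(c,open('wrist2.pkl','wb'));print(c['origin'],c['rotation'])
p=np.array(o['ee_pos']);v=[p[0],p[1],np.radians(-50.3)]
overlay(c,[('box',v,p[2]-.003),('box',[.5797,.0082,.17],.006)],'pics/ov2.png',None,1.5)
d=camera('side');pickle.dump(d,open('side2.pkl','wb'));overlay(d,[('box',v,p[2]-.003)],'pics/ov2s.png',(220,150,320,260),5)
```

```text
{'time': 3.85, 'q': [-23.7489, 8.058, 3.433, 85.3951, -0.0033, 26.7612], 'ee_pos': [0.5297, -0.2331, 0.1408], 'tcp_rot': [-179.988, -0.0164, 129.4899], 'opening': 0.0594, 'wrist_force': [-0.7271, -1.2265, -2.1704]}
[ 0.47626406 -0.16849113  0.28399006] [-1.90665052e+01 -9.48362805e-03  3.95429822e+01]
```

View pics/ov2.png

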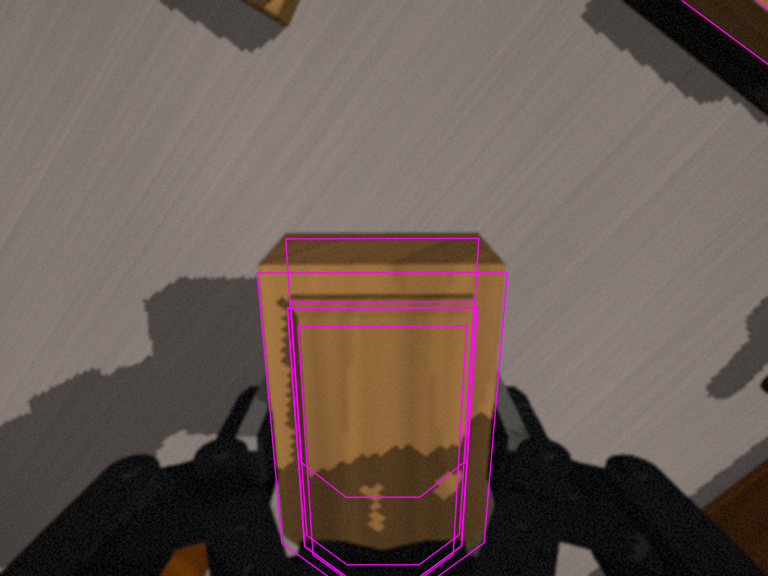

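View pics/ov2s.png

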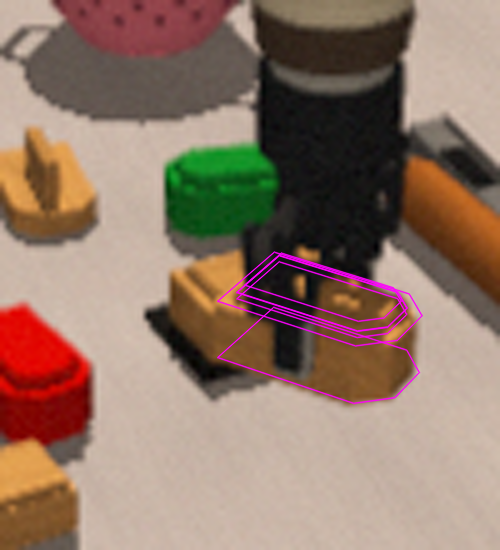

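Tray is held level (opening 59.4 mm). The model overlay agrees within about 1.5 mm. Refining the base pose now.

Run:
```python
from h import *
import h
W,Sc,Sd,W1=[pickle.load(open(f'{n}.pkl','rb')) for n in('wrist0','scene0','side0','wrist1')]
def wm(c,roi,sat=75):
    im=cv2.GaussianBlur(c['img'],(3,3),0).astype(float)[roi[1]:roi[3],roi[0]:roi[2]]
    m=((im[...,0]-im[...,2])>sat).astype(np.uint8)
    n,l,s,_=cv2.connectedComponentsWithStats(m); m=(l==1+np.argmax(s[1:,4])).astype(np.uint8)
    return cv2.morphologyEx(m,cv2.MORPH_CLOSE,np.ones((5,5))).astype(float)
h.woodmask=wm
r=(215,100,345,205)
for s in (18,25,32): 
    b,e=fit([(W,r)],'box',(.5797,.0082,.15),.006,s);print(s,b,np.degrees(b[2]),e)
    b2,e=fit([(Sc,(235,175,290,225)),(Sd,(240,185,300,232))],'box',b,.006,s);print('  S',b2,np.degrees(b2[2]),e)
    b3,e=fit([(W1,(365,0,512,115))],'box',b,.006,s);print('  W1',b3,np.degrees(b3[2]),e)
b,e=fit([(W,r)],'box',(.5797,.0082,.15),.006,25)
m=wm(W,r,25);cv2.imwrite('pics/m.png',cv2.resize((m*255).astype(np.uint8),None,fx=4,fy=4))
overlay(W,[('box',b,.006)],'pics/ov_b.png',r,5)
```

```text
18 [0.57910823 0.00765101 0.17628565] 10.100423634161519 0.07369625959205395
  S [0.57869322 0.00620492 0.07725969] 4.426654094851675 0.42356788001338336
  W1 [0.57968017 0.00808458 0.16326113] 9.354173770740598 0.02681427027579597
25 [0.57935003 0.00693606 0.17787173] 10.191299173154876 0.05608675937637431
  S [0.57952307 0.00639629 0.12062376] 6.911232305036683 0.3931746800266031
  W1 [0.57957394 0.00814804 0.16023039] 9.1805250101541 0.014679294637706009
32 [0.57896342 0.00680254 0.17078062] 9.78500866836245 0.0421860755839909
  S [0.58065024 0.00706163 0.13380126] 7.666247743519998 0.33391806212670383
  W1 [0.58010926 0.00853303 0.12613215] 7.22683987173864 0.08916121141586142
```

View pics/ov_b.png

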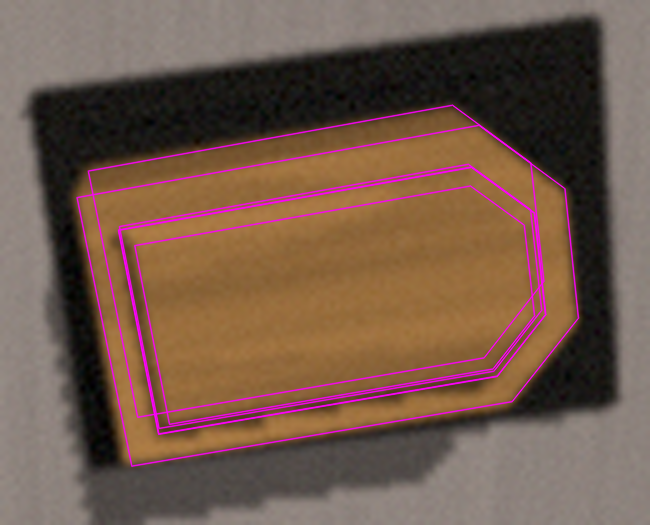

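View pics/m.png

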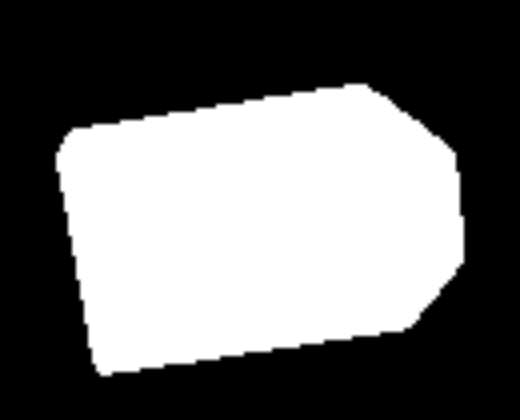

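>>> apply_moves(
  targets=[1.66, 8.04, 0, 0, 0, 9.95, 0.4, 1.66, 8.04, 0, 0, 0, 9.95, 0.4, 1.66, 8.04, 0, 0, 0, 9.95, 0.4, 1.66, 8.04, 0, 0, 0, 9.95, 0.4, 1.66, 8.04, 0, 0, 0, 9.95, 0.4],
)

```text
time: 4.45
ee_pos: [0.579, 0.0102, 0.1395]
tcp_rot: [-180.0, -0.1, 172.8]
wrist_force: [0.7, 0.3, -2.5]
opening: 0.0594
```

Run:
```python
from workcell import bot
import numpy as np
o=bot.get_obs();print({k:np.round(o[k],4).tolist() for k in('time','q','ee_pos','tcp_rot','opening','wrist_force')})
```

```text
{'time': 4.45, 'q': [1.0119, 8.239, 3.4871, 85.3976, 0.0036, 8.1805], 'ee_pos': [0.579, 0.0102, 0.1395], 'tcp_rot': [-179.9823, -0.1486, 172.8313], 'opening': 0.0594, 'wrist_force': [0.7427, 0.2811, -2.4742]}
```

>>> apply_moves(
  targets=[0, 0, 0, 0, 0, 2.75, 0.4, 0, 0, 0, 0, 0, 2.75, 0.4, 0, 0, 0, 0, 0, 2.75, 0.4, 0, 0, 0, 0, 0, 2.75, 0.4],
)

```text
time: 4.85
ee_pos: [0.5792, 0.008, 0.1401]
tcp_rot: [180.0, -0.1, -171.3]
wrist_force: [-0.1, -0.0, -2.5]
opening: 0.0589
```

Run:
```python
from workcell import bot,camera
from h import *
o=bot.get_obs();print({k:np.round(o[k],4).tolist() for k in('time','ee_pos','tcp_rot','opening','wrist_force')})
p=np.array(o['ee_pos']);v=[p[0],p[1],np.radians(o['tcp_rot'][2]-180)]
for n,r,s in (('wrist',None,1.5),('side',(225,150,315,240),6),('scene',(220,150,310,240),6)):
    c=camera(n);pickle.dump(c,open(n+'3.pkl','wb'))
    overlay(c,[('box',v,p[2]-.003),('box',[.5797,.0081,np.radians(9.2)],.006)],f'pics/ov3{n}.png',r,s)
```

```text
{'time': 4.85, 'ee_pos': [0.5792, 0.008, 0.1401], 'tcp_rot': [179.9857, -0.1108, -171.2748], 'opening': 0.0589, 'wrist_force': [-0.1019, -0.0206, -2.5159]}
```

View pics/ov3wrist.png

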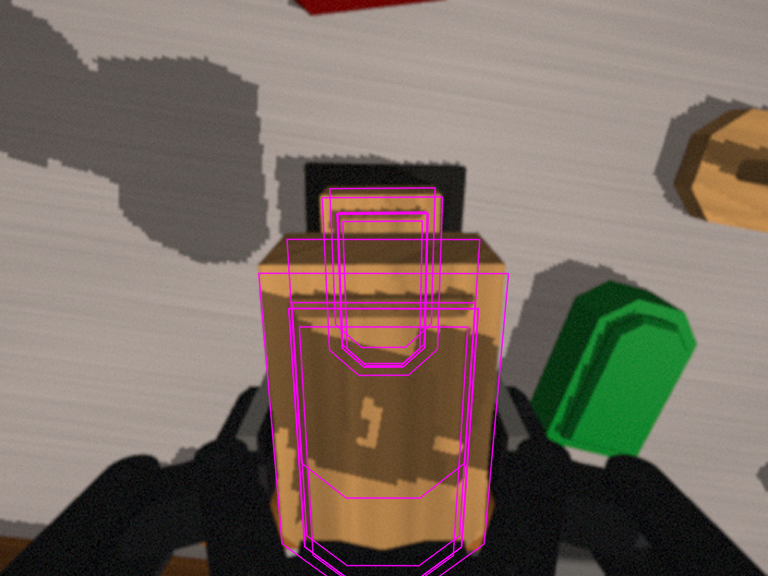

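View pics/ov3side.png

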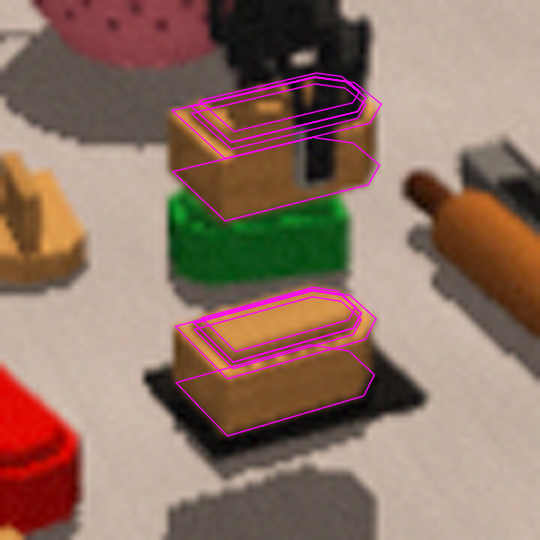

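View pics/ov3scene.png

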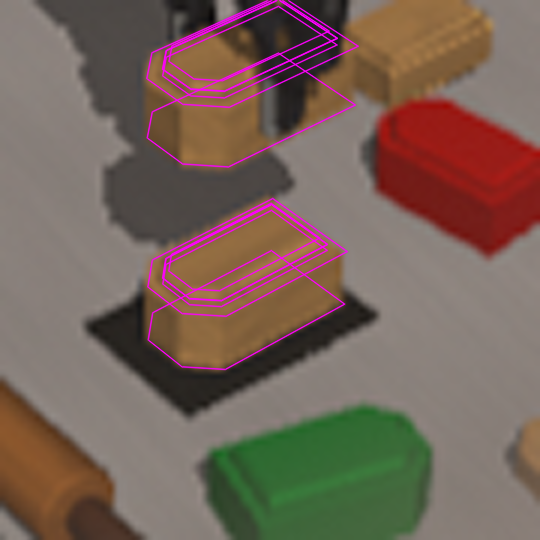

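Run:
```python
from h import *
c=pickle.load(open('wrist3.pkl','rb'))
overlay(c,[],'pics/z3.png',(165,100,345,200),4.4)
overlay(c,[('box',[.5792,.008,np.radians(8.73)],.137),('box',[.5797,.0081,np.radians(9.2)],.006)],'pics/z3o.png',(165,100,345,200),4.4)
```

```text
(no output)
```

View pics/z3.png

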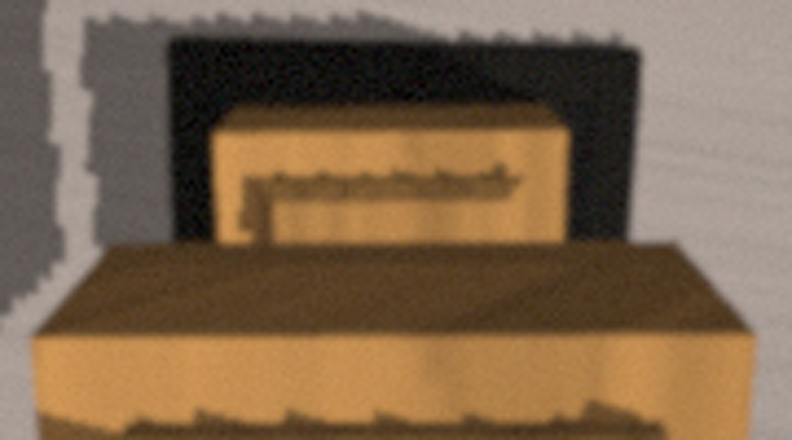

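View pics/z3o.png

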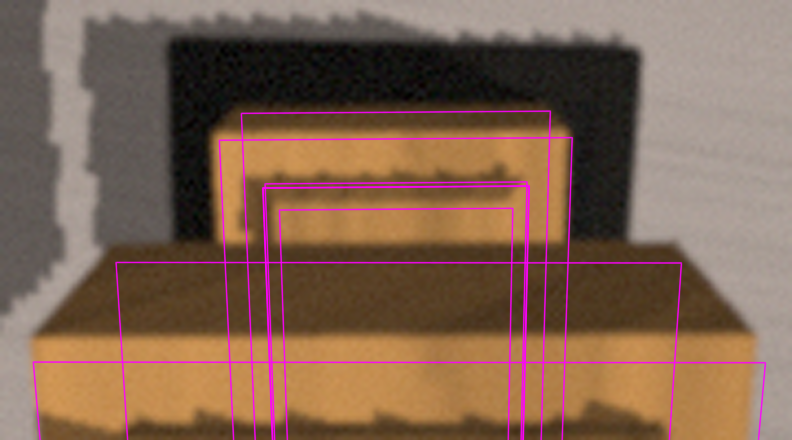

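```bash
cat > f4.py <<'E'
from h import *
from scipy.optimize import least_squares
def pts(x,y,yaw,z0,pit=0):
    P=np.array([[-.05,-.03,.036],[-.05,.03,.036],[-.05,-.03,0],[-.05,.03,0]])
    return place(P,x,y,yaw,z0)
def solve(c,px,z0=None,v=(.579,.008,.155,.137)):
    px=np.array(px)/4.4+[165,100]-.5+.5/4.4
    if z0 is None: f=lambda p:(proj(c,pts(*p))-px).ravel(); r=least_squares(f,v,x_scale=[.01,.01,.1,.01])
    else: f=lambda p:(proj(c,pts(*p,z0))-px).ravel(); r=least_squares(f,v[:3],x_scale=[.01,.01,.1])
    return r.x,np.round(f(r.x),2)
if __name__=='__main__':
    c=pickle.load(open('wrist3.pkl','rb'))
    t=solve(c,[(34,333),(754,333),(106,243),(678,243)]);print('tray',t,np.degrees(t[0][2]))
    b=solve(c,[(213,129),(571,129),(238,105),(550,104)],.006);print('base',b,np.degrees(b[0][2]))
    b=solve(c,[(213,129),(571,129),(238,105),(550,104)],None,(.579,.008,.155,.006));print('base',b,np.degrees(b[0][2]))
E
python3 f4.py
```

```text
tray (array([0.57742637, 0.00726886, 0.15339064, 0.13526705]), array([-0.92,  0.27,  0.37,  0.27,  1.54, -0.34, -0.84, -0.35])) 8.788636467369756
base (array([0.57831741, 0.00716557, 0.1546316 ]), array([ 0.67,  0.15, -0.33,  0.04,  0.09, -0.21, -0.48, -0.08])) 8.859738037181724
base (array([0.57799355, 0.00712153, 0.15463643, 0.00863035]), array([ 0.23,  0.2 ,  0.11,  0.09, -0.24, -0.23, -0.14, -0.1 ])) 8.860014830939237
```

Fitted in one picture: tray (577.4, 7.3 mm, 8.8°), base (578.3, 7.2 mm, 8.86°). So it needs about 0.9 mm in x, and the underside lies about 5 mm below the TCP. Descending to 10 mm above seated.

>>> apply_moves(
  targets=[0.03, 0, -0.8, 0, 0, 0, 0.4, 0.03, 0, -1.6, 0, 0, 0, 0.4, 0.03, 0, -2.3, 0, 0, 0, 0.4, 0.03, 0, -2.6, 0, 0, 0, 0.4, 0.03, 0, -2.6, 0, 0, 0, 0.4],
)

```text
time: 5.5
ee_pos: [0.5798, 0.0079, 0.0621]
tcp_rot: [180.0, -0.1, -171.1]
wrist_force: [-1.5, -0.7, -2.0]
opening: 0.0591
```

Run:
```python
from workcell import bot,camera
from h import *
o=bot.get_obs();print({k:np.round(o[k],4).tolist() for k in('time','ee_pos','tcp_rot','opening','wrist_force','torque')})
for n,r,s in (('wrist',(165,100,345,200),4.4),('side',(225,150,315,240),6),('scene',(220,150,310,240),6)):
    c=camera(n);pickle.dump(c,open(n+'4.pkl','wb'))
    overlay(c,[],f'pics/ov4{n}.png',r,s)
```

```text
{'time': 5.5, 'ee_pos': [0.5798, 0.0079, 0.0621], 'tcp_rot': [179.9808, -0.1273, -171.107], 'opening': 0.0591, 'wrist_force': [-1.5092, -0.7102, -2.0224], 'torque': [-0.0186, 0.0121, 0.0443]}
```

View pics/ov4wrist.png

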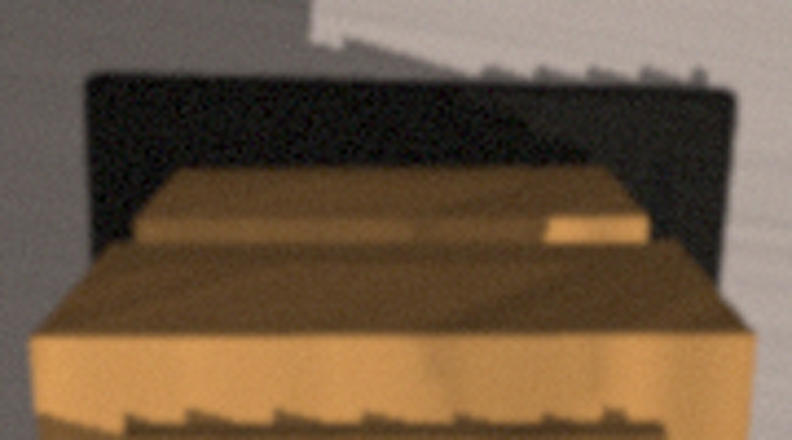

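View pics/ov4scene.png

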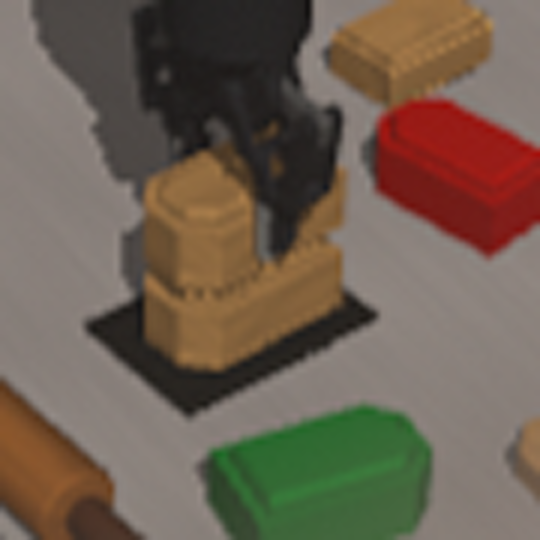

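View pics/ov4side.png

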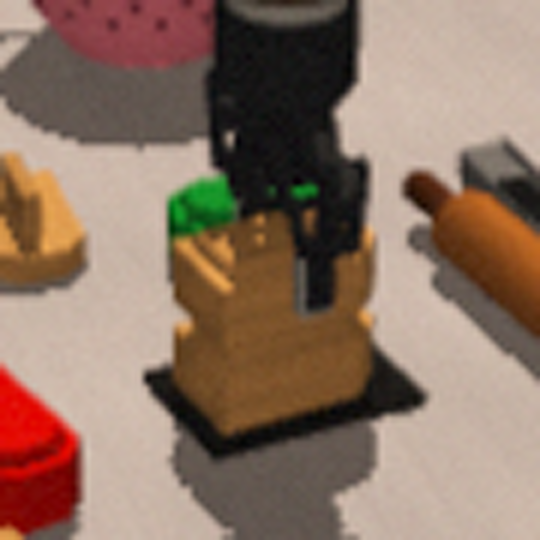

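Run:
```python
from f4 import *
c=pickle.load(open('wrist4.pkl','rb'))
t=solve(c,[(32,333),(752,333),(105,243),(675,243)],None,(.579,.008,.155,.057));print('tray',t,np.degrees(t[0][2]))
b=solve(c,[(135,216),(649,216),(181,167),(600,168)],.006);print('base',b,np.degrees(b[0][2]))
```

```text
tray (array([0.57812968, 0.00695266, 0.15633494, 0.0571811 ]), array([-0.87,  0.25,  0.23,  0.25,  1.44, -0.32, -0.61, -0.33])) 8.957332295195862
base (array([0.57847004, 0.00680661, 0.15530218]), array([ 0.  ,  0.1 , -0.49,  0.21, -0.31, -0.1 ,  0.9 , -0.24])) 8.898159234974237
```

>>> apply_moves(
  targets=[0.01, 0, -0.1, 0, 0, 0, 0.4, 0.01, 0, -0.2, 0, 0, 0, 0.4, 0.01, 0, -0.3, 0, 0, 0, 0.4, 0.01, 0, -0.36, 0, 0, 0, 0.4, 0.01, 0, -0.42, 0, 0, 0, 0.4],
)

```text
time: 6.15
ee_pos: [0.5808, 0.0081, 0.0505]
tcp_rot: [180.0, -0.0, -171.0]
wrist_force: [-0.3, 0.4, -2.6]
opening: 0.0592
```

>>> apply_moves(
  targets=[0, 0, -0.04, 0, 0, 0, 0.4, 0, 0, -0.08, 0, 0, 0, 0.4, 0, 0, -0.08, 0, 0, 0, 0.4],
)

```text
time: 6.45
ee_pos: [0.5808, 0.0081, 0.0481]
tcp_rot: [180.0, -0.0, -171.0]
wrist_force: [-0.0, 0.4, -2.4]
opening: 0.059
```

>>> apply_moves(
  targets=[0, 0, -0.03, 0, 0, 0, 0.4, 0, 0, -0.05, 0, 0, 0, 0.4, 0, 0, -0.05, 0, 0, 0, 0.4],
)

```text
time: 6.75
ee_pos: [0.581, 0.0081, 0.0471]
tcp_rot: [-180.0, 0.0, -171.0]
wrist_force: [-1.7, -0.6, 1.1]
opening: 0.0591
```

>>> apply_moves(
  targets=[0, 0, -0.02, 0, 0, 0, 0.4, 0, 0, -0.03, 0, 0, 0, 0.4, 0, 0, -0.03, 0, 0, 0, 0.4],
)

```text
time: 7.05
ee_pos: [0.581, 0.0081, 0.047]
tcp_rot: [180.0, 0.0, -171.0]
wrist_force: [-4.1, -0.5, 8.3]
opening: 0.0594
```

Contact came at TCP z = 0.047, exactly the predicted seated height. Releasing.

>>> apply_moves(
  targets=[0, 0, 0.02, 0, 0, 0, 0.4, 0, 0, 0.02, 0, 0, 0, 1, 0, 0, 0.02, 0, 0, 0, 1, 0, 0, 0.02, 0, 0, 0, 1, 0, 0, 0.02, 0, 0, 0, 1],
)

```text
time: 7.55
ee_pos: [0.5809, 0.0081, 0.0464]
tcp_rot: [180.0, -0.0, -171.0]
wrist_force: [0.2, 1.6, 0.1]
opening: 0.0855
```

>>> apply_moves(
  targets=[0, 0, 0.1, 0, 0, 0, 1, 0, 0, 0.6, 0, 0, 0, 1, 0, 0, 1.5, 0, 0, 0, 1, 0, 0, 3, 0, 0, 0, 1, 0, 0, 4.5, 0, 0, 0, 1],
)

```text
time: 8.05
ee_pos: [0.5804, 0.0081, 0.1839]
tcp_rot: [180.0, 0.0, -171.0]
wrist_force: [1.2, -0.2, 0.1]
opening: 0.0852
```

Run:
```python
from workcell import bot,camera
from h import *
o=bot.get_obs();print({k:np.round(o[k],4).tolist() for k in('time','ee_pos','tcp_rot','opening','wrist_force')})
for n,r,s in (('wrist',None,1.5),('side',(225,150,315,240),6),('scene',(220,150,345,255),5)):
    c=camera(n);pickle.dump(c,open(n+'5.pkl','wb'))
    overlay(c,[('box',[.5788,.0072,np.radians(8.9)],.042)],f'pics/ov5{n}.png',r,s)
```

```text
{'time': 8.05, 'ee_pos': [0.5804, 0.0081, 0.1839], 'tcp_rot': [179.9993, 0.0009, -171.0328], 'opening': 0.0852, 'wrist_force': [1.1523, -0.1983, 0.1017]}
```

View pics/ov5wrist.png

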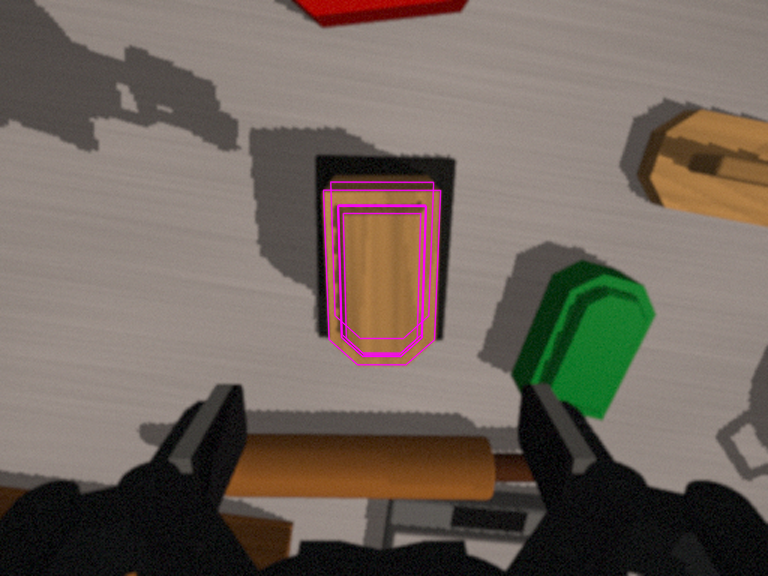

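View pics/ov5scene.png

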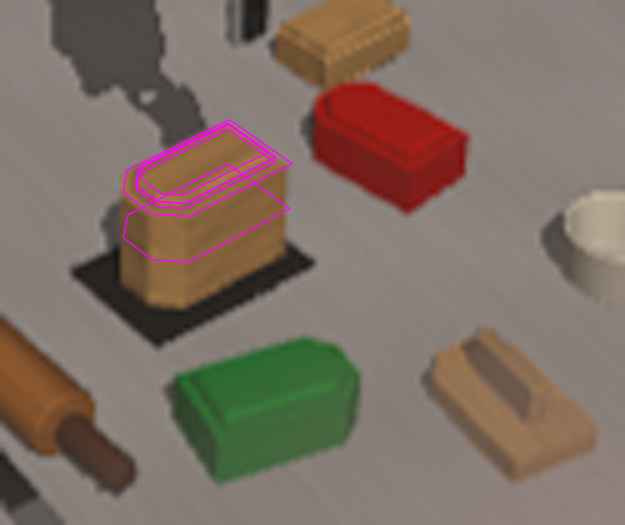

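View pics/ov5side.png

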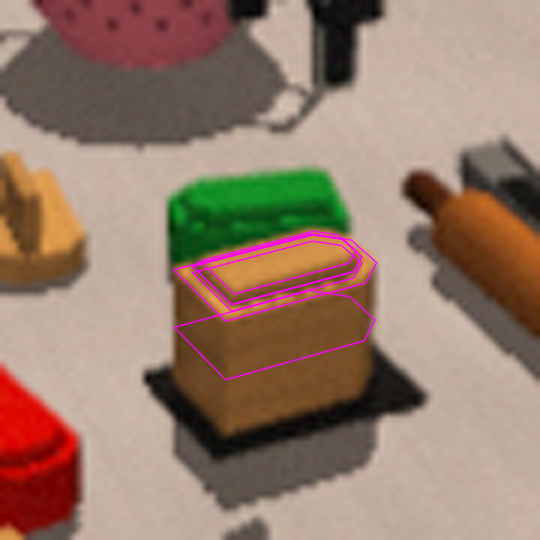

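Second box sits flush with no gap in all three views. Now moving to view the cover.

>>> apply_moves(
  targets=[-3, 8.2, 1.67, 0, 0, -16.1, 1, -3, 8.2, 1.67, 0, 0, -16.1, 1, -3, 8.2, 1.67, 0, 0, -16.1, 1, -3, 8.2, 1.67, 0, 0, -16.1, 1, -3, 8.2, 1.67, 0, 0, -16.1, 1],
)

```text
time: 8.7
ee_pos: [0.5016, 0.2239, 0.2253]
tcp_rot: [-180.0, -0.0, 148.7]
wrist_force: [0.8, -0.2, 0.3]
opening: 0.0855
```

Run:
```python
from workcell import bot
import numpy as np
o=bot.get_obs();print({k:np.round(o[k],4).tolist() for k in('time','q','ee_pos','tcp_rot')})
```

```text
{'time': 8.7, 'q': [24.0549, 4.791, 9.215, 94.4562, 0.0005, 55.3493], 'ee_pos': [0.5016, 0.2239, 0.2253], 'tcp_rot': [-179.9738, -0.0188, 148.7056]}
```

>>> apply_moves(
  targets=[-0.3, 1.0, 0.2, 0, 0, -9.4, 1, -0.3, 1.0, 0.2, 0, 0, -9.4, 1, -0.3, 1.0, 0.2, 0, 0, -9.4, 1, -0.3, 1.0, 0.2, 0, 0, -9.4, 1, -0.3, 1.0, 0.2, 0, 0, -9.4, 1],
)

```text
time: 9.2
ee_pos: [0.4934, 0.2526, 0.2308]
tcp_rot: [-179.9, 0.0, 105.7]
wrist_force: [-0.3, -0.2, 0.4]
opening: 0.0851
```

>>> apply_moves(
  targets=[0, 0, 0, 0, 0, -2.3, 1, 0, 0, 0, 0, 0, -2.3, 1, 0, 0, 0, 0, 0, -2.3, 1, 0, 0, 0, 0, 0, -2.3, 1],
)

```text
time: 9.6
ee_pos: [0.4936, 0.2525, 0.231]
tcp_rot: [-180.0, 0.0, 92.4]
wrist_force: [-0.4, 0.2, 0.2]
opening: 0.0858
```

Run:
```python
from workcell import bot,camera
from h import *
o=bot.get_obs();print({k:np.round(o[k],4).tolist() for k in('time','q','ee_pos','tcp_rot')})
c=camera('wrist');pickle.dump(c,open('wrist6.pkl','wb'))
u=proj(c,[.492,.217,.01])[0];print(u)
r=[int(u[0]-70),int(u[1]-70),int(u[0]+70),int(u[1]+70)]
best=None
for s in (50,75):
  t,e=fit([(c,r)],'cover',(.492,.217,-1.53),0,s);print(s,t,np.degrees(t[2]),e)
overlay(c,[('cover',t,0)],'pics/ov6.png',None,1.5)
```

```text
{'time': 9.6, 'q': [27.0861, 5.6226, 10.7335, 95.1418, 0.0002, 114.6466], 'ee_pos': [0.4936, 0.2525, 0.231], 'tcp_rot': [-179.9718, 0.0128, 92.4395]}
[251.59078536 187.10862208]
50 [ 0.48999386  0.21656018 -1.59851297] -91.58804669163221 0.06136112371329272
75 [ 0.49032599  0.21578182 -1.59176735] -91.20155116280668 0.022850686844376744
```

View pics/ov6.png

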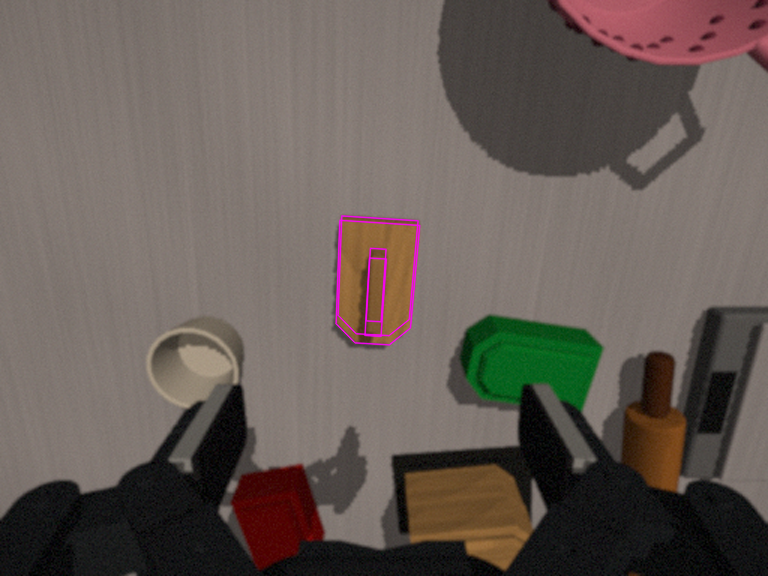

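The plain-wood cover with its bar is at (377,280), cut corners downward in the picture (nose to -y). The outline fits: (490.3, 215.8 mm), -91.2°.

>>> apply_moves(
  targets=[-0.11, -1.22, 0, 0, 0, -0.6, 0.5, -0.11, -1.22, -1.5, 0, 0, -0.6, 0.5, -0.11, -1.22, -3, 0, 0, -0.6, 0.5, -0.11, -1.22, -4.5, 0, 0, -0.6, 0.5, -0.11, -1.22, -5.5, 0, 0, -0.6, 0.5],
)

```text
time: 10.15
ee_pos: [0.4892, 0.2152, 0.0629]
tcp_rot: [-179.9, 0.1, 88.8]
wrist_force: [-1.0, 0.8, -0.6]
opening: 0.0428
```

>>> apply_moves(
  targets=[0, 0, 0, 0, 0, 0, 0.5, 0, 0, 0, 0, 0, 0, 0.5],
)

```text
time: 10.35
ee_pos: [0.4905, 0.216, 0.067]
tcp_rot: [-180.0, 0.0, 88.7]
wrist_force: [0.5, 0.5, 0.8]
opening: 0.0429
```

Run:
```python
from workcell import bot,camera
from h import *
o=bot.get_obs();print({k:np.round(o[k],4).tolist() for k in('time','ee_pos','tcp_rot','opening')})
c=camera('wrist');pickle.dump(c,open('wrist7.pkl','wb'))
overlay(c,[('cover',(.4903,.2158,np.radians(-91.2)),0)],'pics/ov7.png',None,1.5)
```

```text
{'time': 10.35, 'ee_pos': [0.4905, 0.216, 0.067], 'tcp_rot': [-179.9947, 0.0026, 88.7357], 'opening': 0.0429}
```

View pics/ov7.png

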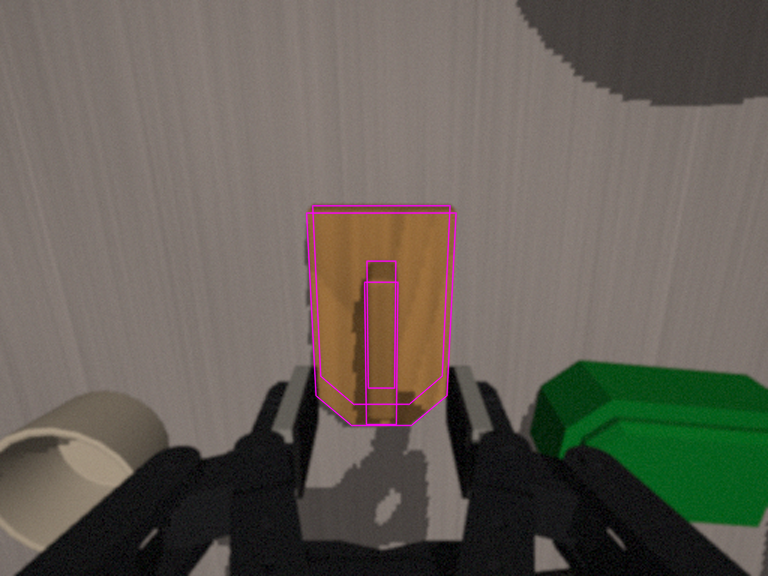

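Overlay lies on the cover and the bar is centred between the pads. Descending and gripping.

>>> apply_moves(
  targets=[0, 0, -0.6, 0, 0, 0, 0.5, 0, 0, -1.1, 0, 0, 0, 0.5, 0, 0, -1.45, 0, 0, 0, 0.5, 0, 0, -1.45, 0, 0, 0, 0.5],
)

```text
time: 10.8
ee_pos: [0.4899, 0.2157, 0.0217]
tcp_rot: [-179.9, 0.0, 88.7]
wrist_force: [-0.5, -0.6, 0.0]
opening: 0.0427
```

>>> apply_moves(
  targets=[0, 0, 0, 0, 0, 0, 0, 0, 0, 0, 0, 0, 0, 0, 0, 0, 0, 0, 0, 0, 0, 0, 0, 0, 0, 0, 0, 0, 0, 0, 0, 0, 0, 0, 0],
  newtons=30,
)

```text
time: 11.3
ee_pos: [0.4911, 0.2161, 0.0235]
tcp_rot: [179.9, -0.0, 88.7]
wrist_force: [0.7, 0.2, 6.2]
opening: 0.0115
```

>>> apply_moves(
  targets=[0, 0, 0.1, 0, 0, 0, 0, 0, 0, 0.5, 0, 0, 0, 0, 0, 0, 1.5, 0, 0, 0, 0, 0, 0, 3, 0, 0, 0, 0, 0, 0, 4.4, 0, 0, 0, 0],
  newtons=50,
)

```text
time: 11.8
ee_pos: [0.49, 0.2157, 0.1567]
tcp_rot: [-180.0, 0.0, 88.7]
wrist_force: [1.2, 0.2, -0.7]
opening: 0.0107
```

>>> apply_moves(
  targets=[0, 0, 0.7, 0, 0, 0, 0, 0, 0, 0.7, 0, 0, 0, 0, 0, 0, 0.7, 0, 0, 0, 0],
)

```text
time: 12.1
ee_pos: [0.4905, 0.216, 0.1756]
tcp_rot: [180.0, -0.0, 88.7]
wrist_force: [-0.3, -0.2, -1.9]
opening: 0.011
```

Run:
```python
from workcell import bot,camera
from h import *
o=bot.get_obs();print({k:np.round(o[k],4).tolist() for k in('time','ee_pos','tcp_rot','opening','wrist_force')})
p=np.array(o['ee_pos']);v=(p[0],p[1],np.radians(o['tcp_rot'][2]-180))
for n,r,s in (('wrist',None,1.5),('side',(190,130,290,230),5)):
    c=camera(n);pickle.dump(c,open(n+'8.pkl','wb'))
    overlay(c,[('cover',v,p[2]-.0235)],f'pics/ov8{n}.png',r,s)
```

```text
{'time': 12.1, 'ee_pos': [0.4905, 0.216, 0.1756], 'tcp_rot': [179.9926, -0.0038, 88.6762], 'opening': 0.011, 'wrist_force': [-0.2856, -0.165, -1.9214]}
```

View pics/ov8wrist.png

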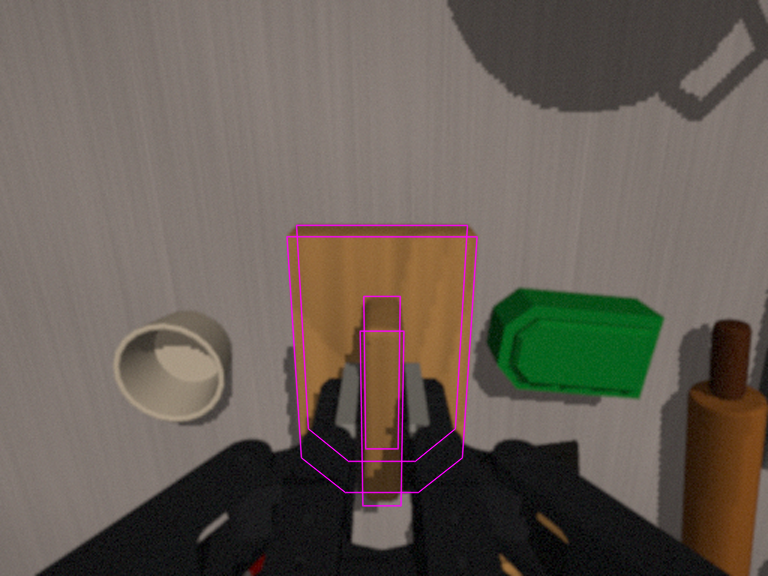

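View pics/ov8side.png

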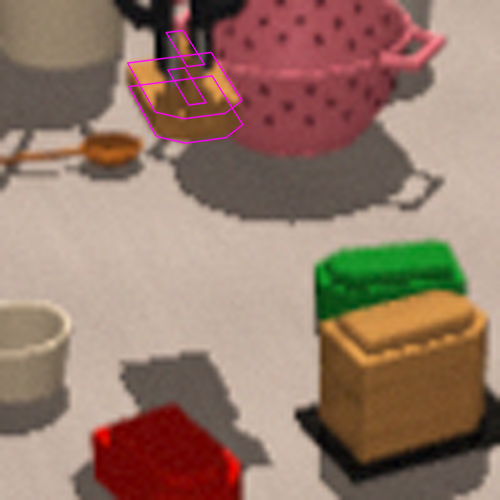

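>>> apply_moves(
  targets=[3.02, -6.93, 0, 0, 0, 16.7, 0, 3.02, -6.93, 0, 0, 0, 16.7, 0, 3.02, -6.93, 0, 0, 0, 16.7, 0, 3.02, -6.93, 0, 0, 0, 16.7, 0, 3.02, -6.93, 0, 0, 0, 16.7, 0],
)

```text
time: 12.7
ee_pos: [0.5809, 0.0063, 0.174]
tcp_rot: [-179.9, -0.1, 129.1]
wrist_force: [0.7, -0.1, -1.9]
opening: 0.0106
```

>>> apply_moves(
  targets=[0, 0, 0, 0, 0, 7.16, 0, 0, 0, 0, 0, 0, 7.16, 0, 0, 0, 0, 0, 0, 7.16, 0, 0, 0, 0, 0, 0, 7.16, 0, 0, 0, 0, 0, 0, 7.16, 0],
)

```text
time: 13.2
ee_pos: [0.5803, 0.0082, 0.1738]
tcp_rot: [-180.0, -0.2, 172.0]
wrist_force: [-0.9, -0.1, -1.1]
opening: 0.0109
```

Run:
```python
from workcell import bot
import numpy as np
o=bot.get_obs();print({k:np.round(o[k],4).tolist() for k in('time','q','ee_pos','tcp_rot')})
```

```text
{'time': 13.2, 'q': [0.8059, 8.5264, 7.5965, 89.2367, 0.0004, 8.7732], 'ee_pos': [0.5803, 0.0082, 0.1738], 'tcp_rot': [-179.9749, -0.1648, 172.0326]}
```

Turn the remaining 16.9°.

>>> apply_moves(
  targets=[0, 0, 0, 0, 0, 2.82, 0, 0, 0, 0, 0, 0, 2.82, 0, 0, 0, 0, 0, 0, 2.82, 0, 0, 0, -0.8, 0, 0, 2.82, 0, 0, 0, -0.8, 0, 0, 2.82, 0],
)

```text
time: 13.7
ee_pos: [0.5794, 0.0083, 0.148]
tcp_rot: [180.0, -0.3, -171.6]
wrist_force: [-0.6, -0.2, -1.9]
opening: 0.011
```

>>> apply_moves(
  targets=[0, 0, 0, 0, 0, 0, 0, 0, 0, 0, 0, 0, 0, 0],
)

```text
time: 13.9
ee_pos: [0.5811, 0.0083, 0.1523]
tcp_rot: [-180.0, 0.0, -171.5]
wrist_force: [-0.4, -0.1, -0.3]
opening: 0.0114
```

Run:
```python
from workcell import bot,camera
from h import *
o=bot.get_obs();print({k:np.round(o[k],4).tolist() for k in('time','ee_pos','tcp_rot','opening','wrist_force')})
p=np.array(o['ee_pos']);v=(p[0],p[1],np.radians(o['tcp_rot'][2]-180))
for n,r,s in (('wrist',(165,100,345,235),4.4),('side',(225,120,315,220),6),('scene',(220,120,310,220),6)):
    c=camera(n);pickle.dump(c,open(n+'9.pkl','wb'))
    overlay(c,[],f'pics/ov9{n}.png',r,s)
```

```text
{'time': 13.9, 'ee_pos': [0.5811, 0.0083, 0.1523], 'tcp_rot': [-179.9978, 0.0221, -171.4736], 'opening': 0.0114, 'wrist_force': [-0.3994, -0.1377, -0.26]}
```

View pics/ov9wrist.png

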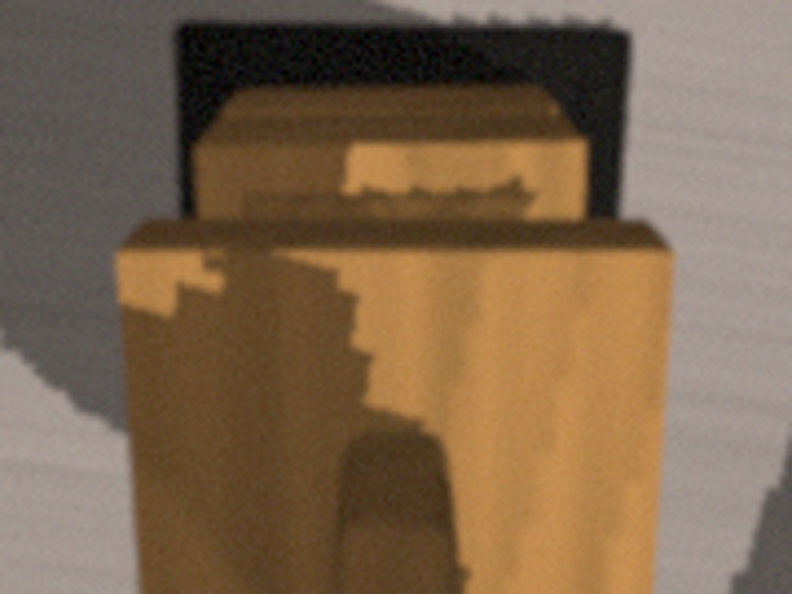

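View pics/ov9side.png

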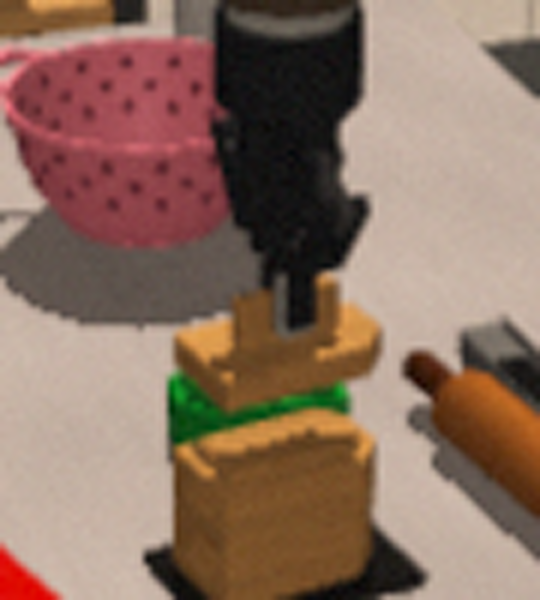

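View pics/ov9scene.png

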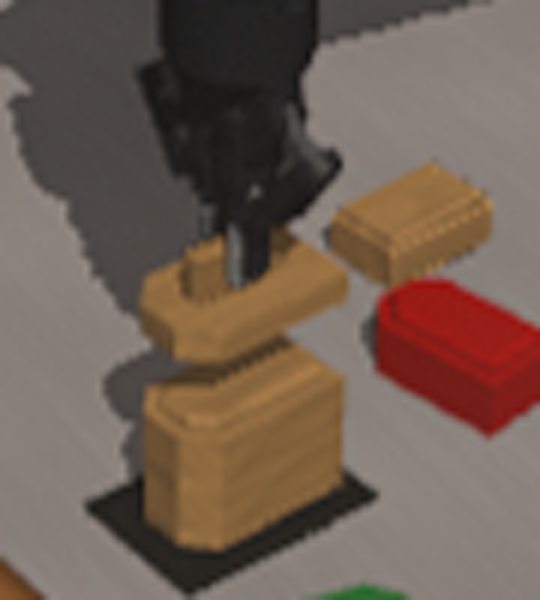

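Run:
```python
from f4 import *
c=pickle.load(open('wrist9.pkl','rb'))
def sol(px,zs,v):
    px=np.array(px)/4.4+[165,100]-.5+.5/4.4
    P=np.array([[-.05,-.03,zs[0]],[-.05,.03,zs[0]],[-.05,-.03,zs[1]],[-.05,.03,zs[1]]])[:len(px)]
    f=lambda p:(proj(c,place(P,*p,0))-px).ravel()
    r=least_squares(f,v,x_scale=[.01,.01,.1]);return np.round(r.x,4),np.degrees(r.x[2]),np.round(r.fun,2)
print('tray',sol([(194,140),(588,141)],(.078,.042),(.58,.008,.155)))
u=.1523-.0235
print('cover',sol([(117,251),(672,252),(144,220),(648,221)],(u+.018,u),(.58,.008,.155)))
print('cover',sol([(117,251),(672,252)],(u+.018,u),(.58,.008,.155)))
```

```text
tray (array([0.5789, 0.0069, 0.1473]), np.float64(8.44152150369051), array([ 0.29, -0.01, -0.29, -0.01]))
cover (array([0.5807, 0.0079, 0.148 ]), np.float64(8.479683258786173), array([-0.18,  0.27,  0.47,  0.28,  0.12, -0.29, -0.44, -0.3 ]))
cover (array([0.5806, 0.0078, 0.1481]), np.float64(8.485226545961316), array([-0.34,  0.02,  0.34,  0.02]))
```

>>> apply_moves(
  targets=[-0.05, -0.03, -0.5, 0, 0, 0.03, 0, -0.05, -0.03, -1, 0, 0, 0.03, 0, -0.05, -0.03, -1.25, 0, 0, 0.03, 0, -0.05, -0.03, -1.25, 0, 0, 0.03, 0, -0.05, -0.03, -1.25, 0, 0, 0.03, 0],
)

```text
time: 14.55
ee_pos: [0.5795, 0.0074, 0.1143]
tcp_rot: [180.0, -0.0, -171.2]
wrist_force: [-0.3, 0.4, -1.1]
opening: 0.0108
```

Run:
```python
from workcell import bot,camera
from h import *
o=bot.get_obs();print({k:np.round(o[k],4).tolist() for k in('time','ee_pos','tcp_rot','opening','wrist_force')})
for n,r,s in (('wrist',(165,100,345,235),4.4),('side',(225,130,315,220),6),('scene',(220,130,310,220),6)):
    c=camera(n);pickle.dump(c,open(n+'10.pkl','wb'))
    overlay(c,[],f'pics/ov10{n}.png',r,s)
```

```text
{'time': 14.55, 'ee_pos': [0.5795, 0.0074, 0.1143], 'tcp_rot': [179.9983, -0.0034, -171.2158], 'opening': 0.0108, 'wrist_force': [-0.2834, 0.3629, -1.0887]}
```

View pics/ov10wrist.png

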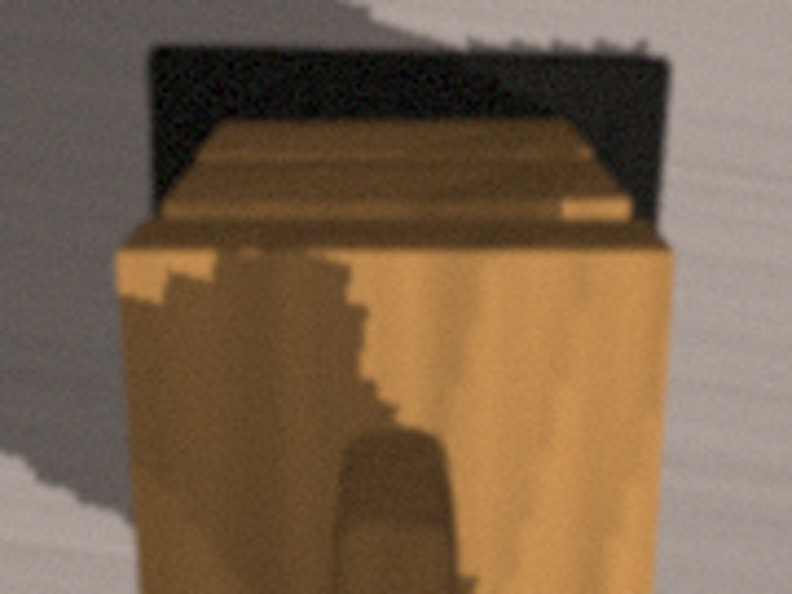

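View pics/ov10scene.png

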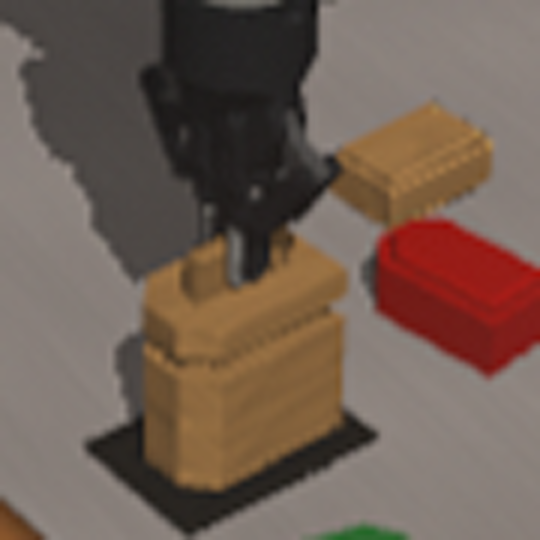

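View pics/ov10side.png

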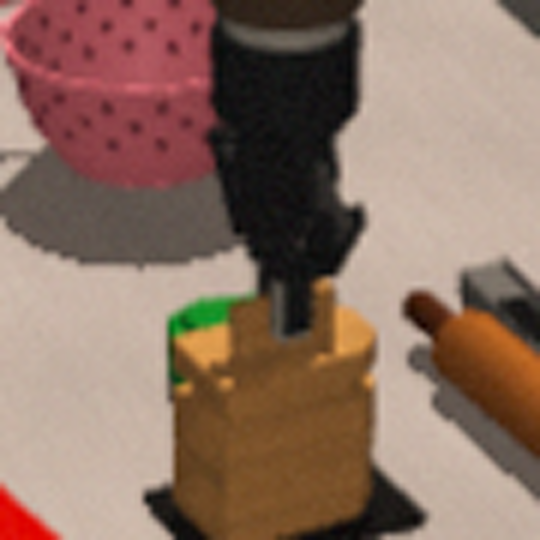

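Run:
```python
from f4 import *
c=pickle.load(open('wrist10.pkl','rb'))
def sol(px,zs,v):
    px=np.array(px)/4.4+[165,100]-.5+.5/4.4
    P=np.array([[-.05,-.03,zs[0]],[-.05,.03,zs[0]],[-.05,-.03,zs[1]],[-.05,.03,zs[1]]])[:len(px)]
    f=lambda p:(proj(c,place(P,*p,0))-px).ravel()
    r=least_squares(f,v,x_scale=[.01,.01,.1]);return np.round(r.x,4),np.degrees(r.x[2]),np.round(r.fun,2)
print('tray',sol([(163,198),(632,198)],(.078,.042),(.58,.008,.155)))
u=.1143-.0235
print('cover',sol([(117,251),(672,252),(144,220),(648,221)],(u+.018,u),(.58,.008,.155)))
```

```text
tray (array([0.5789, 0.0073, 0.1544]), np.float64(8.846740833808846), array([ 0.12, -0.01, -0.12, -0.01]))
cover (array([0.5791, 0.007 , 0.1525]), np.float64(8.737917347881947), array([-0.16,  0.26,  0.46,  0.27,  0.13, -0.28, -0.46, -0.29]))
```

Cover aligned to the tray within 0.3 mm. Lowering gently.

>>> apply_moves(
  targets=[0, 0, -0.08, 0, 0, 0, 0, 0, 0, -0.16, 0, 0, 0, 0, 0, 0, -0.24, 0, 0, 0, 0, 0, 0, -0.32, 0, 0, 0, 0, 0, 0, -0.36, 0, 0, 0, 0],
)

```text
time: 15.2
ee_pos: [0.5794, 0.0074, 0.1029]
tcp_rot: [180.0, -0.0, -171.2]
wrist_force: [-0.4, -0.1, -1.7]
opening: 0.0106
```

>>> apply_moves(
  targets=[0, 0, -0.02, 0, 0, 0, 0, 0, 0, -0.04, 0, 0, 0, 0, 0, 0, -0.04, 0, 0, 0, 0],
)

```text
time: 15.5
ee_pos: [0.5795, 0.0074, 0.1021]
tcp_rot: [-180.0, -0.0, -171.2]
wrist_force: [-0.4, 0.7, -0.4]
opening: 0.0114
```

>>> apply_moves(
  targets=[0, 0, -0.02, 0, 0, 0, 0, 0, 0, -0.04, 0, 0, 0, 0, 0, 0, -0.04, 0, 0, 0, 0],
)

```text
time: 15.8
ee_pos: [0.5796, 0.0074, 0.1016]
tcp_rot: [-180.0, 0.0, -171.2]
wrist_force: [-1.7, 0.3, 3.7]
opening: 0.0109
```

>>> apply_moves(
  targets=[0, 0, -0.02, 0, 0, 0, 0, 0, 0, -0.03, 0, 0, 0, 0, 0, 0, -0.03, 0, 0, 0, 0],
)

```text
time: 16.1
ee_pos: [0.5797, 0.0074, 0.1016]
tcp_rot: [-180.0, 0.1, -171.2]
wrist_force: [-5.0, 0.7, 9.5]
opening: 0.0111
```

Contact at 0.1016, the predicted seat. Releasing.

>>> apply_moves(
  targets=[0, 0, 0.03, 0, 0, 0, 0, 0, 0, 0.03, 0, 0, 0, 0.5, 0, 0, 0.03, 0, 0, 0, 0.5, 0, 0, 0.03, 0, 0, 0, 0.5, 0, 0, 0.03, 0, 0, 0, 0.5],
)

```text
time: 16.6
ee_pos: [0.5795, 0.0074, 0.1007]
tcp_rot: [180.0, -0.0, -171.2]
wrist_force: [-0.4, 0.1, 0.1]
opening: 0.0427
```

>>> apply_moves(
  targets=[0, 0, 0.1, 0, 0, 0, 0.5, 0, 0, 0.6, 0, 0, 0, 0.5, 0, 0, 1.5, 0, 0, 0, 0.5, 0, 0, 3, 0, 0, 0, 0.5, 0, 0, 3.5, 0, 0, 0, 0.5],
)

```text
time: 17.1
ee_pos: [0.5805, 0.0074, 0.2118]
tcp_rot: [-180.0, 0.4, -171.2]
wrist_force: [-0.0, 0.6, 0.4]
opening: 0.0428
```

Run:
```python
from workcell import bot,camera
from h import *
o=bot.get_obs();print({k:np.round(o[k],4).tolist() for k in('time','ee_pos','tcp_rot','opening','wrist_force')})
it=[('cover',[.5790,.0072,np.radians(8.9)],.078),('box',[.5790,.0072,np.radians(8.9)],.006)]
for n,r,s in (('wrist',None,1.5),('side',(225,120,315,220),6),('scene',(220,120,310,220),6)):
    c=camera(n);pickle.dump(c,open(n+'11.pkl','wb'))
    overlay(c,it if n=='wrist' else [],f'pics/ov11{n}.png',r,s)
```

```text
{'time': 17.1, 'ee_pos': [0.5805, 0.0074, 0.2118], 'tcp_rot': [-179.9507, 0.3508, -171.2077], 'opening': 0.0428, 'wrist_force': [-0.0358, 0.5822, 0.4033]}
```

View pics/ov11wrist.png

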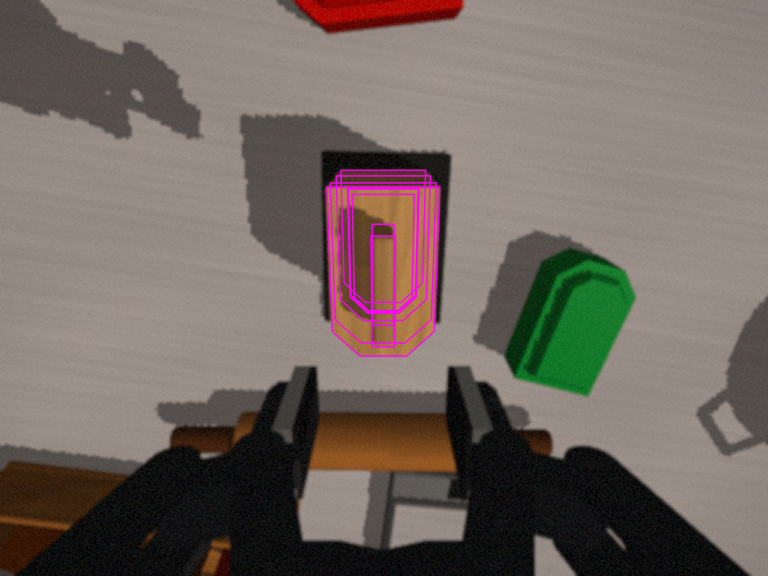

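View pics/ov11scene.png

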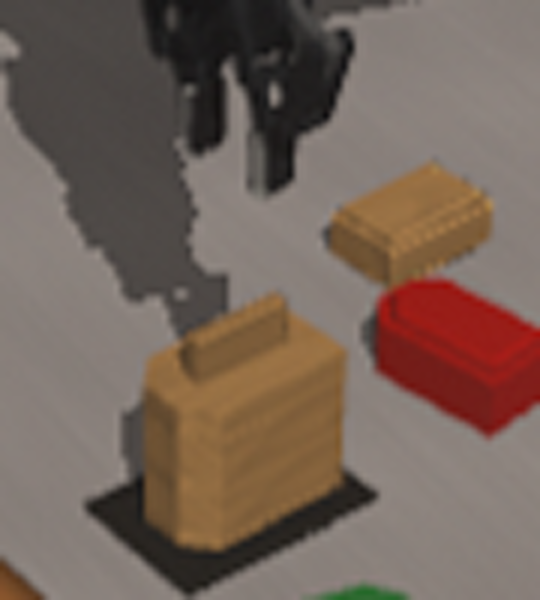

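View pics/ov11side.png

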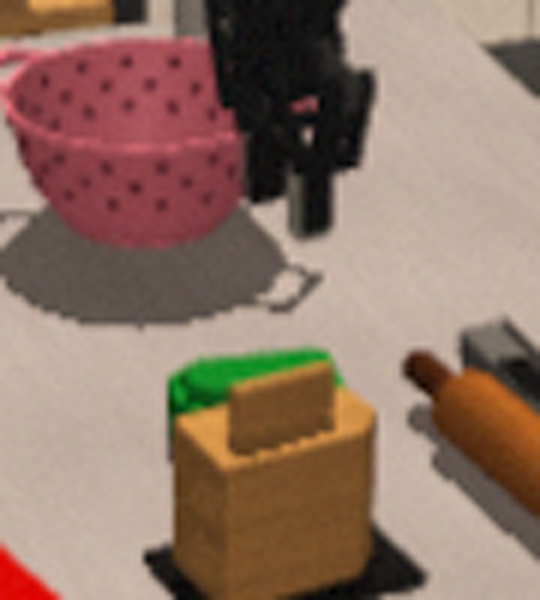

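The stack is flush, with cut corners lined up, the base on the trivet and the gripper clear. I'll settle two rows, then hand in.

>>> apply_moves(
  targets=[0, 0, 0, 0, 0, 0, 0.5, 0, 0, 0, 0, 0, 0, 0.5, 0, 0, 0, 0, 0, 0, 0.5],
)

```text
time: 17.55
ee_pos: [0.5791, 0.0074, 0.2049]
tcp_rot: [180.0, -0.1, -171.2]
wrist_force: [-0.3, 1.3, -0.2]
opening: 0.0428
```

Run:
```python
from workcell import bot
print(bot.job_done())
```

```text
the job is handed in; nothing more can be done
None
```

I put the second box on the bottom box and closed the stack with the cover, cut corners over cut corners, then handed the job in at about 17.6 s. No verdict is reported at hand-in.

- **Seating:** Both pieces made contact at the height predicted for a full seat. Wrist force was under 10 N during lowering.
- **Last pictures:** The scene and side views show a flush, level stack on the trivet, and the wrist view shows it where expected. The gripper is open and clear above it. No neighbour in view had visibly moved, though I did not measure their positions.
- **Alignment before lowering:** Second box to bottom box was within 0.4 mm, and cover to second box within about 0.3 mm.
- **What disagreed:** The first fit of the bottom box was about 1.5 mm and 1° off the later close-range wrist measurements. The final offsets come from fitting both pieces in the same wrist picture. When I first fitted the cover over the stack it was about 1.7 mm off, which I corrected before lowering it.

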